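# Close up the book rack and lock the sliding bookend

### The arm

A 7-joint arm with a two-finger parallel gripper is mounted at the origin on the work surface. World frame = base frame: x ahead of the robot, y to its left, z up, the work surface at z = 0. Lengths are in m, angles in rad, forces in N, time in s.
With the tool pointing down it reaches from about 0.4 to 0.875 m from the base axis. Payload 4.4 kg.
Tool frame: the origin (TCP) lies between the finger pads; the fingertips stand 25 mm ahead of it and the grasp point (between the pads) lies 6 mm ahead of it; z points along the fingers, y is the line along which they close (so a half turn about z gives the same grasp; the last joint's range is limited). The gripper opens to 85 mm and grips with 20 to 120 N. Pads are 22 mm wide; open, the fingers measure 114 mm over their backs; the gripper's body (76 mm by 85 mm) begins 54 mm behind the grasp point. The pads swing forward as they close: fully open they stand 13 mm farther back than shut.
Start: joints at [-1.177, 0.628, 0.038, 1.517, -0.027, 0.996, -0.02], TCP at [0.288, 0.583, 0.256] pointing down, gripper open.
Joint ranges: [-3.06, 3.06], [-0.37, 2.12], [-1.25, 1.32], [0.18, 2.47], [-1.1, 4.24], [0.23, 1.98], [-2.94, 2.94]. Speed limits (rad/s): [2.57, 2.57, 3.14, 3.14, 3.14, 3.14, 3.14].

### API

Orientations are given as a unit quaternion [w, x, y, z].
In Python, from cell import manip, open_jaws, clamp, snapshot, camera_params, outline_of, landmark_of gives the robot as it stands. Calls block until the motion is done:
- manip.reach(position, orientation): joint-space move of the TCP to a pose.
- manip.movel(position, ori=None, max_speed=0.15, contact_N=None): straight line of the TCP; ori=None keeps the orientation; max_speed is the mean speed in m/s. With contact_N (N) it stops when the force on the tool has changed by that much, and returns True; else False.
- manip.set_joints(angles): joint-space move.
- open_jaws() and clamp(squeeze=None): open the fingers fully, or close them until they stop; squeeze is the grip in N (None keeps the last).
- manip.hold(seconds).
- manip.inverse_kinematics(position, orientation): joint angles nearest the present ones, or None.
- snapshot(name): name is "scene" or "top" or "wrist"; returns the picture (420x560x3 uint8, blue, green, red); there is no depth.
- camera_params(name): a dict with "mtx" (3x3 intrinsics, pixels), "k1" (the pictures are not rectified: a ray, as slopes to the right and down, at radius r is drawn at 1 + k1 r^2 times it, then the intrinsics apply), "view" (4x4, takes a point from world to camera coordinates). Camera axes: x right, y up, looking along -z (the intrinsics and any distortion apply to the point x, -y, -z); pixel columns grow to the right and rows downward; lengths in m; the calibration is good to about 2 mm. A picture is of the moment at which its call begins: read the wrist's pose just before it. camera_params takes no time and is no camera call; for the wrist camera it gives the pose at the moment of the call.
A pose or a line that the arm cannot do raises manip.IKError and nothing moves.
- manip.finish_job(): hands the job in; it is judged then, once.
Trained networks look in the newest picture that a camera, given by its name, has taken for a name from the list of things; names that differ only in an ending like _2 or _b are one class to them, and where a whole thing is asked for, a point or a joint stands for the part that bears it (a point fixed in the world has none). Each returns a list of dicts, best first, with "p" (0 to 1); they miss things now and then, are a little off and sometimes report something else, mostly with a low value. They report only what shows in the picture. A call takes as long as a camera call.
- outline_of(camera, name): "mask" (420x560 bool, what is visible of it).
- landmark_of(camera, name): "position" ([x, y, z] in m, in the coordinates of the camera as it stood for that picture, good to about 4 mm: a listed point, or the origin of a listed thing).
Readings, each from a call of its own:
- manip.get_time_s(): time.
- manip.get_qpos(): joint angles.
- manip.get_joint_vel(): joint speeds.
- manip.get_joint_torque(): joint torques, N m.
- manip.get_position(): TCP position.
- manip.get_eef_rot(): TCP orientation.
- manip.get_ft_force(): force on the tool from outside, world axes, zero at the start.
- manip.get_torque(): the same for the moment, N m.
- manip.get_gripper_width(): finger opening in m.
- manip.get_gripper_force(): force on a finger pad.
Only numpy, scipy, OpenCV 4.12 (cv2) and the standard library are available. Lean on these libraries where they do the work, as an engineer would, in place of code of your own. Each camera call takes 0.05 s, during which the arm holds its last target. There are 200 camera calls.

### The job

Close up the book rack: slide the blue bookend gently up against the books, so that all three stand snug between it and the white end plate, and leave it locked there with its orange push-push button (one full press clicks the lock on, the next clicks it off; when on, the button stands a few millimetres lower). The lock may be on or off when you begin, which only touch can tell: never force the bookend along while it is locked, and press on it nowhere harder than about 20 N. Keep the books standing and the other things on the desk where they are.

Things in the scene. Friction and masses are not known exactly. Their poses are not given: they have to be found in the camera images.
- rack: white desk book rack, fixed: a level base board 150 (x) by 380 (y) by 8 mm thick with an upright end plate 12 mm thick and 160 mm above the board at its +y end. Origin: centre of the board's underside, on the desk; y points from the sliding bookend towards the end plate (the books' row), z up.
- stop_face (a point): point on the rack's board at the foot of the inner face of the fixed end plate, middle of its width; axes as the rack's.
- push_end (a point): centre line of the flat, upright end face (70 wide, 48 high) of the grey housing, the end away from the books: 118 mm to -y of the bookend's origin, 38 mm above the desk. Pushing here towards +y slides the bookend; unlocked, it takes about 1 to 3 N, and each book in the row adds about 1 to 2 N, until the row is tight; locked, the brake holds it against about 4 N more.
- lock_axis (a point): centre of the top of the flat steel collar (42 mm wide) round the orange push button, on the button's vertical axis: 62 mm above the desk, 70 mm to -y of the bookend's origin. The button is a round cap 32 mm across; its top stands 76.5 mm above the desk with the lock off, 73 mm with it on, 66 mm at its lower stop. It clicks over when let go from near the stop.
- book1: green paperback standing upright in the rack, spine to the robot: 125 deep (x), 30 thick (y), 175 high, 260 g. Origin: centre of its foot. The three books stand in a row, in any order, a few mm apart, next to the end plate.
- book2: red paperback standing upright in the rack, spine to the robot: 125 deep (x), 30 thick (y), 175 high, 260 g. Origin: centre of its foot. The three books stand in a row, in any order, a few mm apart, next to the end plate.
- book3: cream paperback standing upright in the rack, spine to the robot: 125 deep (x), 30 thick (y), 175 high, 260 g. Origin: centre of its foot. The three books stand in a row, in any order, a few mm apart, next to the end plate.
- thermos: dark steel flask, 64 across, 210 high, upright, loose on the desk, a bystander. Origin: centre of its underside.
- tumbler: clear drinking bottle with white cap, 76 across, 160 high, upright, loose on the desk, a bystander. Origin: centre of its underside.
- mug: blue mug, 80 across, 90 high, handle at its +y, loose on the desk, a bystander. Origin: centre of its underside.
- case: black spectacle case 160 by 60 by 36 mm, loose on the desk, a bystander. Origin: centre of its underside.
- stapler: red and black stapler 120 by 34 by 44 mm, loose on the desk, a bystander. Origin: centre of its underside.
- bookend: the sliding bookend. Origin: on the board's top (8 mm above the desk), at the foot of the book-side face of its blue plate (130 wide, 6 thick, 132 high), middle of its width; axes as the rack's. It slides along the rack's y only. Behind the plate, to -y, it carries a grey lock housing 70 wide (x) whose end lies 118 mm from the origin and whose top is 58 mm above the desk.
- strip: black rubber strip (16 wide, 330 long, flush on the rack's board along its middle), fixed; origin at the rack's. A brake shoe inside the bookend's housing, out of sight, is pressed on it with about 7 N by the lock when on, and is clear of it when off: so on, the bookend holds fast, off, it slides. The button yields from about 3 N when off, 10 N when on, and takes 12 to 16 N to reach its stop.

How it is judged:
By the outcome, as a careful person would: the job done as asked, in the order asked, and still so for the second after the job is handed in, with the robot touching nothing.
It also fails if it takes over 67 s, if anything falls off the work surface, if the arm or the gripper's body presses on something with over 40 N, if the wrist force passes 120 N, or if a joint passes its speed limit or range.

## Working session

There is one attempt and no reset: what is moved stays moved. The work goes in short steps, each a Python script; the robot and the scene stay as the last script left them, time stands still between calls to the robot, and variables do not carry over. Pictures are saved under pics/ and viewed, at most 10 in all, crops included, and the job is handed in when it is done.

```bash
ls; mkdir -p pics; cat > h.py <<'E'
import numpy as np, cv2
from cell import *
def w(cam,p):
    V=np.array(camera_params(cam)["view"]); return (np.linalg.inv(V)@np.r_[p,1])[:3]
def find(cam,n):
    return [(round(d["p"],2),w(cam,d["position"]).round(4).tolist()) for d in landmark_of(cam,n)[:2]]
E
python3 - <<'E'
from h import *
a=[snapshot(c) for c in("scene","top")]
cv2.imwrite("pics/a.png",cv2.resize(np.hstack(a),(800,300)))
cv2.imwrite("pics/top.png",a[1]);cv2.imwrite("pics/scene.png",a[0])
for n in("rack","stop_face","push_end","lock_axis","bookend","book1","book2","book3","thermos","tumbler","mug","case","stapler"):
    print(n,[find(c,n) for c in("scene","top")])
print(manip.get_time_s(),manip.get_eef_rot(),manip.get_ft_force())
E
```

```text
cell.py
pics
rack [[(0.74, [0.4822, -0.0305, 0.0019])], [(0.9, [0.4834, -0.0299, -0.0004]), (0.64, [0.4805, -0.0322, -0.0008])]]
stop_face [[], []]
push_end [[(0.9, [0.514, -0.1703, 0.0385])], [(0.71, [0.5116, -0.1697, 0.0397])]]
lock_axis [[(0.85, [0.505, -0.1207, 0.0609])], [(0.76, [0.5065, -0.1198, 0.0638])]]
bookend [[(0.84, [0.4871, -0.053, 0.0059])], [(0.89, [0.4911, -0.0474, 0.0047])]]
book1 [[(0.93, [0.4553, 0.0599, 0.0023]), (0.89, [0.4438, 0.1221, 0.0085])], [(0.88, [0.4477, 0.1193, 0.0074]), (0.86, [0.4535, 0.0609, 0.0102])]]
book2 [[(0.93, [0.4553, 0.0599, 0.0023]), (0.89, [0.4438, 0.1221, 0.0085])], [(0.88, [0.4477, 0.1193, 0.0074]), (0.86, [0.4535, 0.0609, 0.0102])]]
book3 [[(0.93, [0.4553, 0.0599, 0.0023]), (0.89, [0.4438, 0.1221, 0.0085])], [(0.88, [0.4477, 0.1193, 0.0074]), (0.86, [0.4535, 0.0609, 0.0102])]]
thermos [[(0.68, [0.6031, -0.3589, -0.0021])], [(0.9, [0.6056, -0.3553, -0.0002]), (0.52, [0.5111, -0.1708, 0.0406])]]
tumbler [[(0.78, [0.5124, -0.4369, -0.0009])], [(0.75, [0.516, -0.4315, 0.0018])]]
mug [[(0.94, [0.5807, 0.3651, 0.0017]), (0.16, [0.5125, -0.4375, -0.0022])], [(0.65, [0.581, 0.3612, 0.0016])]]
case [[(0.57, [0.3329, -0.3315, -0.0057])], [(0.73, [0.4533, 0.0894, 0.0106]), (0.69, [0.3385, -0.3337, 0.0034])]]
stapler [[(0.91, [0.3993, 0.3625, -0.0011])], [(0.94, [0.3999, 0.3575, 0.001]), (0.47, [0.4549, 0.0611, 0.0116])]]
1.4 [2.23318000e-06 2.27862562e-01 9.73693305e-01 3.89223907e-05] [-0.41317281  0.58898922  0.49271434]
```

View pics/scene.png

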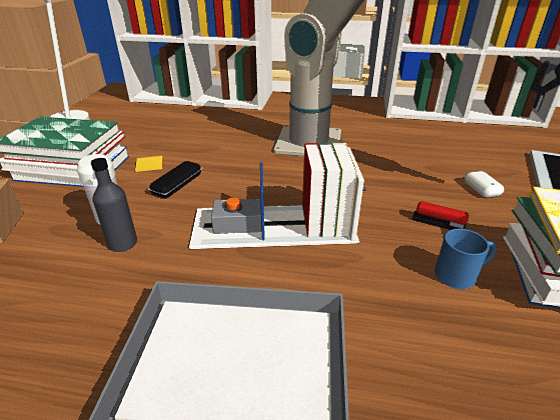

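View pics/top.png

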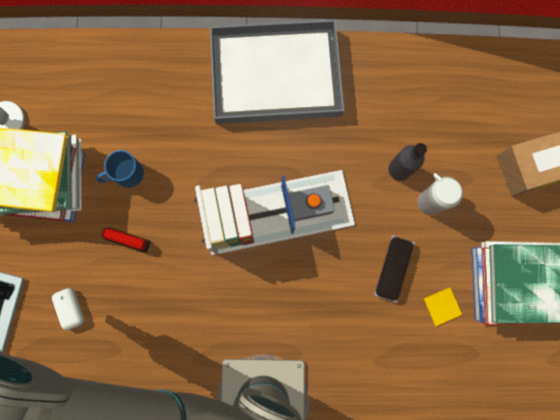

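The rack is in the middle of the top view. The bookend plate is at about (290,205), the button at (314,201) and the books at (205–250,190–245). The rack is yawed by about 12°, and the way to the push end is clear. Next I'll go above the bookend and refine with the wrist camera.

```bash
cat >> h.py <<'E'
from scipy.spatial.transform import Rotation as R
def quat(th,flip=False):
    y=np.array([np.cos(th),np.sin(th),0])*(-1 if flip else 1); z=np.array([0,0,-1.]); x=np.cross(y,z)
    q=R.from_matrix(np.c_[x,y,z]).as_quat(); return [q[3],q[0],q[1],q[2]]
E
python3 - <<'E'
from h import *
c=camera_params("top");K=np.array(c["mtx"]);V=np.linalg.inv(np.array(c["view"]))
for u in [(349,172),(355,213),(210,253)]:
    d=(np.array(u)-K[:2,2])/np.diag(K)[:2]; s=d.copy()
    for _ in range(10): s=d/(1+c["k1"]*(s@s))
    r=V[:3,:3]@[s[0],-s[1],-1]; print(u,V[:3,3]+r*(.008-V[2,3])/r[2])
th=np.radians(12)
for f in(0,1): print(f,manip.inverse_kinematics([.506,-.12,.3],quat(th,f)))
f=0 if abs(manip.inverse_kinematics([.506,-.12,.3],quat(th,0))[6])<1.8 else 1
manip.reach([.506,-.13,.30],quat(th,f)); clamp(20)
P=[]
for n in("rack","push_end","lock_axis","bookend","strip"):
    if n=="rack": im=snapshot("wrist"); cv2.imwrite("pics/w1.png",im)
    print(n,find("wrist",n))
print(f,manip.get_time_s(),manip.get_gripper_width(),manip.get_ft_force())
E
```

```text
(349, 172) [ 0.59073916 -0.21815438  0.008     ]
(355, 213) [ 0.48126109 -0.23314904  0.008     ]
(210, 253) [0.37098579 0.14161379 0.008     ]
0 [-0.13517185  0.41972924  0.45003173  1.82922705 -0.22097527  0.94204683
  0.6211068 ]
1 [-0.51656375  0.6326494   1.1475384   1.8381893  -0.64697043  1.10703938
 -2.06146989]
rack [(0.97, [0.4808, -0.0275, 0.0009])]
push_end [(0.63, [0.5101, -0.1677, 0.0409])]
lock_axis [(0.68, [0.4983, -0.1178, 0.0679])]
bookend [(0.63, [0.4843, -0.0514, 0.0087])]
strip [(0.73, [0.4798, -0.0287, 0.0026]), (0.19, [0.502, -0.122, 0.0673])]
0 5.1083 -0.0002212162998757444 [ 0.93475496 -0.17783621 -0.92735944]
```

View pics/w1.png

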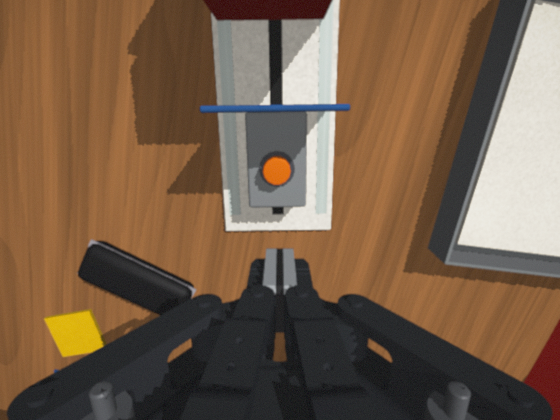

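The wrist view shows the button at (277,171), the housing end at about (251..306,206), the plate at row 107 and the strip from (278,212) to (275,22). Next I'll back-project those pixels.

```bash
cat >> h.py <<'E'
def ray(c,u,z):
    K=np.array(c["mtx"]);V=np.linalg.inv(np.array(c["view"]))
    d=(np.array(u)-K[:2,2])/np.diag(K)[:2]; s=d.copy()
    for _ in range(10): s=d/(1+c["k1"]*(s@s))
    r=V[:3,:3]@[s[0],-s[1],-1]; return (V[:3,3]+r*(z-V[2,3])/r[2])
E
python3 - <<'E'
from h import *
c=camera_params("wrist")
im=cv2.imread("pics/w1.png").astype(int)
b,g,r=im[...,0],im[...,1],im[...,2]
m=(r>180)&(g>50)&(g<130)&(b<60); m[:, :240]=0;m[:,320:]=0;m[:140]=0;m[205:]=0
v,u=np.nonzero(m); bc=((u.min()+u.max())/2,(v.min()+v.max())/2); print("btn",bc,m.sum(),ray(c,bc,.075))
P=[]
for v in range(25,100,5):
    k=np.nonzero(im[v,262:290].sum(1)<120)[0]+262
    if len(k): P.append(ray(c,((k[0]+k[-1])/2,v),.008)[:2])
P=np.array(P); s=np.polyfit(P[:,1],P[:,0],1); print("strip",len(P),s,np.degrees(np.arctan(-s[0])), P[0],P[-1])
for n,uv,z in[("end L",(250,207),.058),("end R",(306,206),.058),("plateL",(201,108),.14),("plateR",(349,106),.14),("strip end",(278,212),.008),("board L",(226,231),.008),("board R",(331,230),.008)]: print(n,ray(c,uv,z).round(4))
print(manip.get_position())
E
```

```text
btn (np.float64(277.0), np.float64(170.5)) 558 [ 0.50100051 -0.11955594  0.075     ]
strip 13 [-0.20964336  0.47265931] 11.840207089546372 [0.46490821 0.03754625] [ 0.47725822 -0.02766375]
end L [ 0.4785 -0.1737  0.058 ]
end R [ 0.5452 -0.1582  0.058 ]
plateL [ 0.4239 -0.068   0.14  ]
plateR [ 0.5479 -0.0399  0.14  ]
strip end [ 0.5165 -0.189   0.008 ]
board L [ 0.4499 -0.2324  0.008 ]
board R [ 0.5959 -0.1997  0.008 ]
[ 0.50599023 -0.13000797  0.30001202]
```

```bash
python3 - <<'E'
from h import *
q=quat(np.radians(12.5)); B=[.502,-.1195]
manip.movel(B+[.112],q,max_speed=.15); manip.hold(.2)
print(manip.get_position(),manip.get_ft_force())
hit=manip.movel(B+[.094],max_speed=.01,contact_N=2)
print(hit,manip.get_position()[2]-.025,manip.get_ft_force(),manip.get_time_s())
E
```

```text
[ 0.50239588 -0.11957161  0.11258069] [ 0.19908644 -0.51283776 -0.10682972]
True 0.07616093034561011 [ 0.57677646 -0.81816461  0.44236455] 7.7917
```

```bash
python3 - <<'E'
from h import *
for z in(.0757,.0750,.0743,.0735,.0725,.0718):
    p=manip.get_position(); hit=manip.movel([.502,-.1195,z+.025],max_speed=.01,contact_N=6); manip.hold(.15)
    print(hit,manip.get_position()[2]-.025,manip.get_ft_force(),manip.get_time_s())
    if manip.get_ft_force()[2]>6: break
E
```

```text
False 0.07574663489062142 [-0.59396715  0.10273997  2.87613022] 8.1917
False 0.07498518408338947 [-0.83999947  0.04113885  3.09788771] 8.5917
False 0.07469646045143807 [-0.84662381  0.26704126  8.13260521] 8.9917
```

```bash
python3 - <<'E'
from h import *
for z in(.0780,.0770,.0762,.0755,.0748,.0743,.0738,.0733,.0728):
    manip.movel([.502,-.1195,z+.025],max_speed=.03); manip.hold(.1)
    f=[]
    for _ in range(5): f.append(manip.get_ft_force()); manip.hold(.02)
    f=np.array(f)
    print(z,(manip.get_position()[2]-.025).round(5),f.mean(0).round(2),f[:,2].std().round(2),manip.get_time_s())
    if f[:,2].mean()>9: break
E
```

```text
0.078 0.07775 [ 0.11 -0.13  0.07] 0.56 9.45
0.077 0.07698 [ 0.36  0.12 -0.17] 0.28 9.8833
0.0762 0.07628 [-0.3  -0.34  1.39] 0.32 10.3167
0.0755 0.07556 [-0.1  -0.01  2.48] 0.39 10.75
0.0748 0.07487 [0.34 0.43 4.6 ] 0.58 11.1833
0.0743 0.07467 [-0.76  0.41  7.74] 0.57 11.6167
0.0738 0.07431 [-0.97  0.67  9.26] 0.3 12.05
```

```bash
cat >> h.py <<'E'
yd=np.array([-np.sin(np.radians(12.5)),np.cos(np.radians(12.5)),0])
E0=np.array([.512,-.167,.052])   # push end; TCP height
def at(s): return E0+yd*(s-.011)  # tool front face at s past initial push end
def F(n=5):
    f=[]
    for _ in range(n): f.append(manip.get_ft_force()); manip.hold(.02)
    return np.mean(f,0)
def S(): return float((manip.get_position()-E0)@yd+.011)
E
python3 - <<'E'
from h import *
manip.movel([.502,-.1195,.112],max_speed=.15)
a=at(-.025); manip.movel([a[0],a[1],.112],max_speed=.2); manip.movel(a,max_speed=.15); manip.hold(.2)
b=F(); print(S(),b.round(2))
hit=manip.movel(at(.012),max_speed=.02,contact_N=3.0)
print(hit,S(),(F()-b).round(2))
for i in range(6):
    s=S(); hit=manip.movel(at(s+.0015),max_speed=.01,contact_N=3.0); manip.hold(.05); f=-(F()-b)@yd
    print(hit,S(),f,manip.get_time_s())
    if f>4: break
E
```

```text
-0.025221111985352433 [-0.   -0.03  0.43]
False 0.012013058868530208 [-0.05 -0.6  -0.34]
False 0.013714309016969975 0.1265991689571922 16.225
False 0.015399172333839256 0.3147057277036061 16.6833
False 0.017066458654844092 0.23611004634503388 17.1333
False 0.01872220338282753 0.5292787907271136 17.5833
False 0.02039025696878551 0.48337256333364587 18.0333
False 0.022038322738247997 0.34610150613640156 18.4833
```

```bash
python3 - <<'E'
from h import *
a=snapshot("top")[130:270,180:380]; b=snapshot("scene")[120:270,150:400]
cv2.imwrite("pics/c.png",np.hstack([cv2.resize(a,(400,300),interpolation=2),cv2.resize(b,(400,300),interpolation=2)]))
snapshot("wrist")
for c in("top","scene","wrist"): print(c,[(n,find(c,n)) for n in("push_end","lock_axis","bookend")])
E
```

```text
top [('push_end', []), ('lock_axis', []), ('bookend', [])]
scene [('push_end', [(0.62, [0.5052, -0.1498, 0.037])]), ('lock_axis', [(0.68, [0.4971, -0.1008, 0.0603])]), ('bookend', [(0.76, [0.4798, -0.0314, 0.006])])]
wrist [('push_end', [(0.66, [0.506, -0.1468, 0.0396])]), ('lock_axis', [(0.88, [0.4961, -0.0975, 0.0686])]), ('bookend', [])]
```

View pics/c.png

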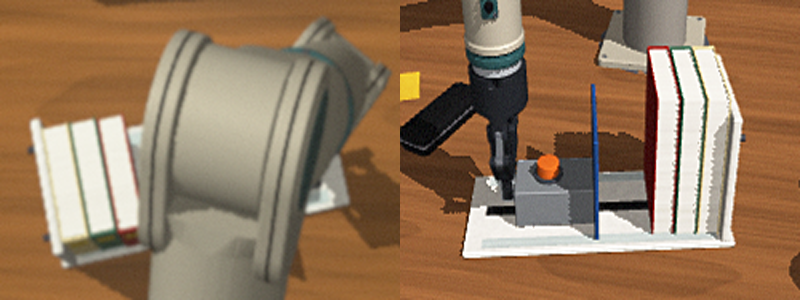

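The red book is nearest the bookend. The bookend has moved about 21 mm at under 3 N, so the lock is off. I'll keep pushing: quickly at first, then in slow steps while watching the force.

```bash
python3 - <<'E'
from h import *
hit=manip.movel(at(.080),max_speed=.04,contact_N=5)
print(hit,S(),F().round(2),manip.get_time_s())
t=.080 if not hit else S()
last=None
while t<.125:
    t+=.002; hit=manip.movel(at(t),max_speed=.02,contact_N=6)
    f=-manip.get_ft_force()@yd; print(hit,round(t,4),round(S(),4),round(f,2))
    if hit or f>11: break
print(manip.get_time_s(), F().round(2))
E
```

```text
False 0.08001027055695599 [-0.1   0.38 -0.26] 20.7667
False 0.082 0.0821 0.21
False 0.084 0.0843 0.74
False 0.086 0.0863 0.77
False 0.088 0.0884 -0.54
False 0.09 0.0903 0.46
False 0.092 0.0923 -0.23
False 0.094 0.0943 -0.55
False 0.096 0.0963 0.45
False 0.098 0.0979 1.22
False 0.1 0.0995 2.17
False 0.102 0.1014 5.22
False 0.104 0.1025 6.86
False 0.106 0.1025 9.92
False 0.108 0.1026 13.52
24.2667 [  1.04 -14.28  -4.38]
```

```bash
python3 - <<'E'
from h import *
manip.movel(at(.095),max_speed=.03); a=at(.075); manip.movel(a,max_speed=.1); manip.movel([a[0],a[1],.16],max_speed=.2)
a=at(.03); manip.movel([a[0],a[1],.26],max_speed=.2)
im=snapshot("wrist"); sc=snapshot("scene")[120:270,230:400]
cv2.imwrite("pics/d.png",np.hstack([cv2.resize(im,(400,300)),cv2.resize(sc,(400,300),interpolation=2)]));cv2.imwrite("pics/w2.png",im)
for c in("scene","wrist"): print(c,[(n,find(c,n)) for n in("push_end","lock_axis","bookend")])
c=camera_params("wrist"); im=im.astype(int); b,g,r=im[...,0],im[...,1],im[...,2]
m=((r>180)&(g>50)&(g<130)&(b<60)).astype(np.uint8)
n,l,st,ce=cv2.connectedComponentsWithStats(m)
for i in range(1,n):
    if st[i,4]>150: print(st[i],ray(c,(st[i,0]+st[i,2]/2-.5,st[i,1]+st[i,3]/2-.5),.075))
print(manip.get_time_s())
E
```

```text
scene [('push_end', [(0.7, [0.4887, -0.0688, 0.0372]), (0.28, [0.5795, 0.3695, 0.0001])]), ('lock_axis', [(0.94, [0.4812, -0.023, 0.059])]), ('bookend', [(0.69, [0.4664, 0.0485, 0.0026])])]
wrist [('push_end', []), ('lock_axis', [(0.73, [0.4798, -0.0222, 0.0679])]), ('bookend', [])]
[269  31  28  34 548] [ 0.48194248 -0.02135571  0.075     ]
27.075
```

View pics/d.png

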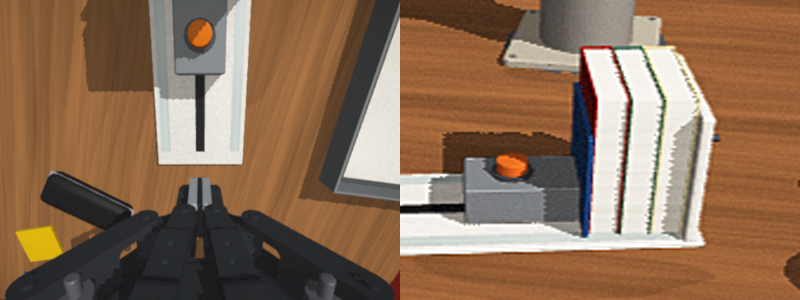

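The picture shows the blue plate against the red book and all three books upright and touching. The button is at about (283,48) in the full-size wrist frame, which is world (0.481, −0.021). Now I'll press the lock.

```bash
python3 - <<'E'
from h import *
B=[.481,-.0205]
manip.movel(B+[.26],max_speed=.2); manip.movel(B+[.104],max_speed=.15); manip.hold(.2)
b=F(); z=.077
while z>.0645:
    manip.movel(B+[z+.025],max_speed=.02); f=(F(3)-b)
    print(round(z,4),(manip.get_position()[2]-.025).round(4),f.round(1))
    if f[2]>16.5: break
    z-=.0007
print(manip.get_time_s())
E
```

```text
0.077 0.077 [ 0.2  0.4 -0.4]
0.0763 0.0763 [-0.1 -0.1  1.5]
0.0756 0.0756 [-0.8  0.   1.8]
0.0749 0.0749 [-0.2  0.5  3. ]
0.0742 0.0746 [-1.1  0.2  9. ]
0.0735 0.074 [-1.7 -0.1  9.4]
0.0728 0.0733 [-1.3  0.2  9.8]
0.0721 0.0726 [-1.2  0.4  9.4]
0.0714 0.072 [-1.8 -0.1 10.1]
0.0707 0.0713 [-1.4  0.1  9.7]
0.07 0.0706 [-1.5  0.2  9.5]
0.0693 0.0698 [-1.3  0.5  9.8]
0.0686 0.0691 [-1.3  0.6  8.2]
0.0679 0.0686 [-1.9  0.7 12.1]
0.0672 0.0682 [-2.3  0.2 15. ]
0.0665 0.0676 [-3.   0.1 16.4]
0.0658 0.0666 [-2.   0.2 12.7]
0.0651 0.066 [-2.5  0.8 13.5]
34.75
```

```bash
python3 - <<'E'
from h import *
B=[.481,-.0205]; z=.0651
while z>.0625:
    z-=.0004; manip.movel(B+[z+.025],max_speed=.02); f=F(3)
    print(round(z,4),(manip.get_position()[2]-.025).round(4),f.round(1))
    if f[2]>16: break
manip.movel(B+[.108],max_speed=.03); manip.hold(.3); print(manip.get_time_s())
b=F(); z=.078
while z>.0715:   # light probe of cap height
    manip.movel(B+[z+.025],max_speed=.03); f=(F(3)-b)
    print(round(z,4),(manip.get_position()[2]-.025).round(4),f.round(1))
    if f[2]>4.5: break
    z-=.001
manip.movel(B+[.108],max_speed=.05); print(manip.get_time_s())
E
```

```text
0.0647 0.0659 [-3.3  0.1 18.2]
36.1083
0.078 0.0778 [ 0.2 -0.3 -0.2]
0.077 0.077 [-0.5 -0.3 -0.2]
0.076 0.076 [ 0.1 -0.2  0.5]
0.075 0.075 [-0.2 -0.5  0.3]
0.074 0.074 [-0.4 -0.6  0.3]
0.073 0.0732 [-0.9 -0.5  2.9]
0.072 0.0726 [-1.9 -0.4  9.4]
38.725
```

The cap now sits at 73 mm and resists 9 N without yielding, so the lock is on. I'll retreat and check the scene.

```bash
python3 - <<'E'
from h import *
a=at(.0); manip.movel([.481,-.0205,.24],max_speed=.15); manip.movel([a[0],a[1],.28],max_speed=.2)
sc=snapshot("scene"); cv2.imwrite("pics/e.png",np.hstack([cv2.resize(sc,(400,300)),cv2.resize(sc[120:270,230:400],(400,300),interpolation=2)]))
print(find("scene","bookend"),find("scene","lock_axis"),manip.get_time_s())
E
```

```text
[(0.76, [0.4678, 0.047, 0.0049]), (0.58, [0.6004, -0.3587, -0.0041])] [(0.74, [0.4815, -0.0212, 0.0589])] 40.8833
```

View pics/e.png

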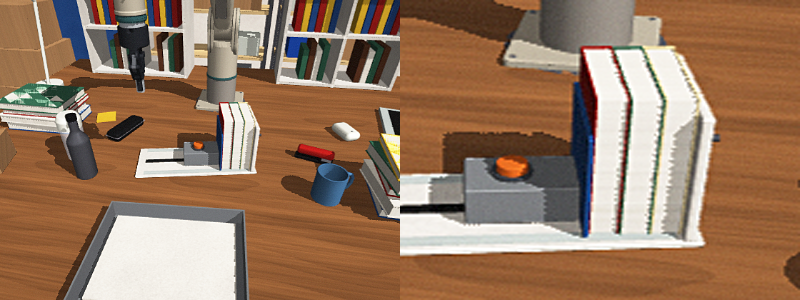

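The books are snug and upright, the button is visibly lower at (512,166) in the crop, the bystanders haven't moved, and the arm is clear.

```bash
python3 -c "
from cell import *
print(manip.finish_job())"
```

```text
the job is handed in; nothing more can be done
None
```

The job is handed in at about 41 s: the bookend is snug against all three upright books and its lock is on (cap at 73 mm, holding against 9 N); the highest force I read was about 18 N, and nothing else on the desk moved.

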